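# Hang the measuring dipper back between its neighbours

### The arm

A 7-joint arm with a two-finger parallel gripper is mounted at the origin on a cart in front of the work surface, level with it; the furniture and walls round the work are solid. World frame = base frame: x ahead of the robot, y to its left, z up, the work surface at z = 0. Lengths are in m, angles in rad, forces in N, time in s.
With the tool pointing down it reaches from about 0.4 to 0.85 m from the base axis. Payload 4.5 kg.
Tool frame: the origin (TCP) lies midway between the tips of the shut fingers; the grasp point (between the pads) lies 19 mm behind it; z points along the fingers, y is the line along which they close (so a half turn about z gives the same grasp; the last joint's range is limited). The gripper opens to 85 mm and grips with 20 to 120 N. Pads are 22 mm wide; open, the fingers measure 114 mm over their backs; the gripper's body (76 mm by 85 mm) begins 54 mm behind the grasp point. The pads swing forward as they close: fully open they stand 13 mm farther back than shut.
Start: joints at [-1.266, 0.689, -0.195, 1.565, 0.157, 0.902, -0.215], TCP at [0.167, 0.602, 0.231] pointing down, gripper open.
Joint ranges: [-3.01, 3.01], [-0.46, 2.08], [-1.47, 1.51], [0.13, 2.56], [-1, 4.14], [0.04, 2.09], [-2.66, 2.66]. Speed limits (rad/s): [2.57, 2.57, 3.14, 3.14, 3.14, 3.14, 3.14].

### API

Orientations are given as a rotation vector (axis times angle).
In Python, from workcell import arm, cam, status, job gives the robot as it stands (arm), with the cameras (cam), the readings (status) and the job (job).
- The arm moves only by the shell command python3 jog.py 'ROWS' [OPENING] [FORCE]. ROWS is rows parted by semicolons, their numbers by spaces, 1 to 8 of them, each of 6 numbers: dx, dy, dz in m, then a rotation vector rx, ry, rz in rad; each row is the pose to reach, as a shift and turn from the pose commanded when the command began, along the tool's axes at that moment; what a row does not reach only later rows make up. A row lasts 1/12 s, in which the tool goes at most 0.0417 m and 0.125 rad, less where a joint would pass 70% of its speed; a pose out of reach is approached as far as the arm can. OPENING is the opening from 0.0 (shut) to 1.0 (fully open), set as the command begins (- or left out keeps the last). The fingers move at their own pace and stop on an object; FORCE is the grip in N (left out, the last holds). Time passes only in rows, so rows that do not move let the fingers close. It prints the time, the measured TCP pose, the force, the opening and the grip force at its end.
- status.state(): the state, without advancing time (a new reading comes with each control period).
- cam.get_image(name): name is "scene" or "top" or "wrist"; returns the picture (480x640x3 uint8, red, green, blue); there is no depth.
- cam.camera_params(name): a dict with "fx", "fy", "cx", "cy" (pixels), "extrinsics" (4x4, takes a point from world to camera coordinates); the wrist camera has in their place "T_tool_cam" (4x4, takes a point from camera to tool coordinates, whose origin is the TCP and whose axes are the flange's). Camera axes: x right, y up, looking along -z (the intrinsics and any distortion apply to the point x, -y, -z); pixel columns grow to the right and rows downward; lengths in m; the calibration is good to about 2 mm. A picture is of the moment at which its call begins: read the wrist's pose just before it. camera_params takes no time and is no camera call.
- job.sign_off(): hands the job in; it is judged then, once.
The state is a dict: "time_s": time; "qpos": joint angles; "joint_velocities": joint speeds; "tau": joint torques, N m; "eef_pos": TCP position; "ee_rot": TCP orientation; "force": force on the tool from outside, world axes, zero at the start; "moment": the same for the moment, N m; "opening": opening from 0.0 (shut) to 1.0 (fully open); "grip_force": force on a finger pad.
Only numpy, scipy, OpenCV 4.12 (cv2) and the standard library are available. Lean on these libraries where they do the work, as an engineer would, in place of code of your own. Each camera call takes 0.05 s, during which the arm holds its last target. There are 200 camera calls.

### The job

Take the red-gripped measuring dipper out of the slanted draining block, stand it upright and lower it from above the front guard bar into the gap between the blue and the yellow dipper, until its hook sits over the rail; only then let go, leaving it hanging free of its neighbours. The blue and yellow dippers must stay hanging where they are.

Things in the scene. Friction and masses are not known exactly. Their poses are not given: they have to be found in the camera images.
- dipper: steel measuring dipper, red grip, about 0.13 kg, at the start leaning 35 deg in the block, top toward the robot. Origin: centre of cup underside; z along the handle from cup to grip, x from cup middle to handle and hook (back), y across. Round cup 64 mm wide below, 70 at rim, 42 high. Flat shank 14 mm wide (y), 4 thick, centred at x=37 mm, z 26 to 142. Total height 200 mm
- dipper_grip (a point): middle of the red grip, at (37, 0, 170) mm in the dipper's frame; the grip is 12 mm (x) by 18 mm (y) and 60 mm long (z = 140 to 200 mm). Take it across y
- dipper_hook (a point): middle of the hook's flat underside, at (47.5, 0, 125) mm in the dipper's frame. The hook is 16 mm wide, open downward, behind the shank: top at z=129, 17 mm free between shank (x=39) and lip (x=56); the lip is 3 mm thick, reaches down to z=98 mm, its last 10 mm flared backward
- block: fixed wooden draining block, base 130 x 110 x 32 mm, origin on the worktop, x away from the robot, y left (before its yaw). Round pocket, inner diameter 77 mm, 20 mm deep, axis leaning 35 deg toward its -x side; two cheeks flank the shank, 2.5 mm clear each side, up to 50 mm from the pocket floor. The dipper comes out along its own z axis
- pocket (a point): centre of the pocket's floor, 82 mm above the worktop; the dipper's origin rests within about 5 mm of it
- rack: fixed rack, base 150 x 335 x 30 mm; origin on the worktop under the rail's middle, y along the rail, x to the back (before its yaw). Posts at y = -155 and +155 mm, 190 mm high. Front guard bar 8 mm thick along y at x = -95 mm, top at z = 90 mm; lower bar 8 mm thick under the rail at x = -5 mm, z = 105 mm: shanks lean on its front (x = -9 mm). Hung cups are behind the guard, undersides at z = 47 mm
- rail_top (a point): middle of the rail's top edge, 175 mm above the worktop, axes as the rack's. The rail is an upright flat bar along y, 6 mm thick (x), 25 mm high. A hung dipper has its hook point at this height, 1 to 8 mm before the rail's middle in x, leaning about 4 deg: shank against the lower bar
- hung_blue: dipper with a blue grip, otherwise like dipper (shape, origin, axes), loose, hanging nearly upright on the rail at the left end (y in the rack's frame between 81 and 88 mm), z up
- hung_yellow: dipper with a yellow grip, otherwise like dipper (shape, origin, axes), loose, hanging nearly upright on the rail at the right end (y in the rack's frame between -88 and -81 mm), z up. Between the two neighbours' cups 92 to 106 mm are free; the dipper belongs in the middle

How it is judged:
On the way, in this order (a step that is already met when the one before it is completed fails the run):
1. the red dipper is held, drawn out of the pocket (distance between dipper and pocket above 0.07 m and contact force between the fingers and dipper above 0.5 N), for 0.1 s.
2. above the guard bar and over the gap, still upright (x of dipper_hook in the frame of rail_top between -0.05 and 0.03 m and y of dipper_hook in the frame of rail_top between -0.03 and 0.03 m and z of dipper_hook in the frame of rail_top above 0.03 m and angle between dipper's own z axis and vertical below 0.4 rad), for 0.05 s.
3. its hook is over the rail and down to within 8 mm of its seat while the fingers still hold it (x of dipper_hook in the frame of rail_top between -0.013 and 0.01 m and y of dipper_hook in the frame of rail_top between -0.03 and 0.03 m and z of dipper_hook in the frame of rail_top between -0.008 and 0.008 m and contact force between the fingers and dipper above 0.5 N), for 0.1 s.
At the end, for the whole second after the job is handed in: Red dipper hangs still on the rail, clear of its neighbours: hook point -13 to 10 mm from the rail in x, 30 mm of its midpoint along y, 8 mm of its top in z; tilt under 17 degrees. Blue and yellow dippers within 25 mm of their start, tilt under 17 degrees (x of dipper_hook in the frame of rail_top between -0.013 and 0.01 m and y of dipper_hook in the frame of rail_top between -0.03 and 0.03 m and z of dipper_hook in the frame of rail_top between -0.008 and 0.008 m and angle between each of dipper, hung_blue, hung_yellow's own z axis and vertical below 0.3 rad and linear speed of dipper below 0.03 m/s and contact force between dipper and rack above 0.3 N and contact force between dipper and hung_blue below 0.3 N and distance of each of hung_blue, hung_yellow from where it was at the start of the episode below 0.025 m and contact force between dipper and hung_yellow below 0.3 N); the robot touches nothing.
It fails at once if the blue dipper is pushed more than 25 mm from its place or swung past 23 degrees (distance of hung_blue from where it was at the start of the episode above 0.025 m or angle between hung_blue's own z axis and vertical above 0.4 rad).
It fails at once if the yellow dipper is pushed more than 25 mm from its place or swung past 23 degrees (distance of hung_yellow from where it was at the start of the episode above 0.025 m or angle between hung_yellow's own z axis and vertical above 0.4 rad).
It also fails if it takes over 45 s, if anything falls off the work surface, if the arm or the gripper's body presses on something with over 40 N, if the wrist force passes 120 N, or if a joint passes its speed limit or range.

## Working session

There is one attempt and no reset: what is moved stays moved. The work goes in short steps, Python scripts to look and compute and a shell command to move; the robot and the scene stay as the last step left them, time stands still between calls to the robot, and variables do not carry over. Pictures are saved under pics/ and viewed, at most 10 in all, crops included, and the job is handed in when it is done.

```bash
ls; mkdir -p pics
python3 - <<'E'
from workcell import arm, cam, status, job
import cv2,numpy as np,pickle
np.set_printoptions(precision=4,suppress=True)
s=status.state();print(s)
d={}
for n in("scene","top","wrist"):
    im=cam.get_image(n);d[n]=(im,cam.camera_params(n));cv2.imwrite(f"pics/{n}0.png",im[:,:,::-1]);print(n,d[n][1])
pickle.dump(d,open("d0.pkl","wb"))
E
```

```text
jog.py
pics
workcell.py
{'time_s': 0.0, 'qpos': array([-1.2662,  0.69  , -0.1945,  1.5664,  0.1573,  0.9025, -0.2151]), 'joint_velocities': array([ 0.0005, -0.0001, -0.0012, -0.0005, -0.0005,  0.001 ,  0.0005]), 'tau': array([ -0.0004, -53.9605,  -1.2665, -15.8537,   0.0092,   0.0097,
        -0.    ]), 'eef_pos': array([0.1671, 0.6016, 0.2305]), 'ee_rot': array([-0.4239, -3.1127,  0.003 ]), 'force': array([-0.2541, -0.1806,  0.1359]), 'moment': array([ 0.0319, -0.0004,  0.0368]), 'grip_force': 0.0, 'opening': 0.9997484514315379}
scene {'fx': 488.66816650358095, 'fy': 488.66816650358095, 'cx': 316.27878468959574, 'cy': 242.0562835686463, 'extrinsics': array([[ 0.5809, -0.8139,  0.0035, -0.3431],
       [ 0.6084,  0.4371,  0.6623, -0.444 ],
       [-0.5407, -0.3826,  0.7492, -0.8832],
       [ 0.    ,  0.    ,  0.    ,  1.    ]])}
top {'fx': 527.6726407729703, 'fy': 527.6726407729703, 'cx': 324.30201867457055, 'cy': 227.6651164761464, 'extrinsics': array([[-0.0243, -0.9995,  0.0223, -0.015 ],
       [ 0.9828, -0.0198,  0.1834, -0.5534],
       [-0.1828,  0.0264,  0.9828, -1.2153],
       [ 0.    ,  0.    ,  0.    ,  1.    ]])}
wrist {'fx': 371.49522561990676, 'fy': 371.49522561990676, 'cx': 332.7728694514505, 'cy': 242.5683626045917, 'T_tool_cam': array([[ 0.0015,  0.964 ,  0.2659,  0.0677],
       [ 1.    , -0.0013, -0.0008, -0.0005],
       [-0.0005,  0.2659, -0.964 , -0.1426],
       [ 0.    ,  0.    ,  0.    ,  1.    ]])}
```

View pics/scene0.png

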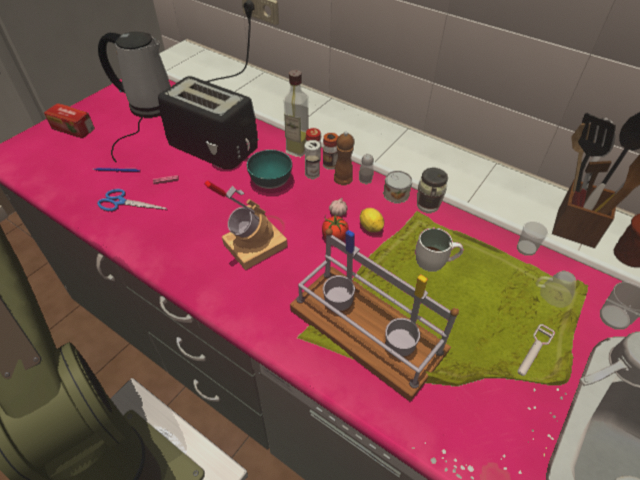

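View pics/top0.png

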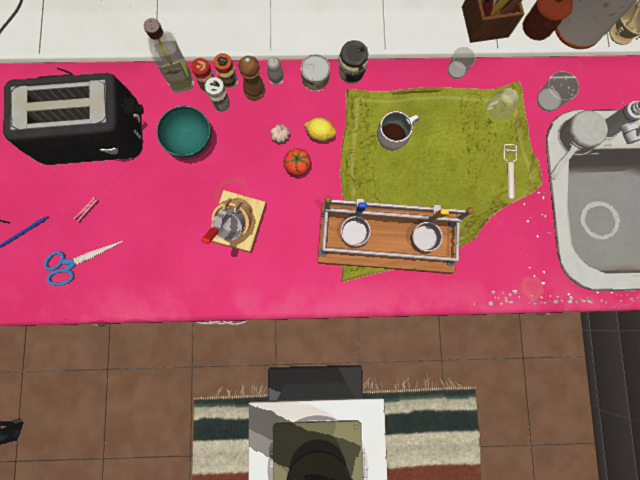

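The scene view shows the block at about (250,230) with the red grip at (215,188), and the rack with blue grip (350,242) and yellow grip (420,287). The top view shows the block at (237,222), red grip (209,236), and rack posts (325,203) and (469,211). Next I'll look at enlarged crops.

```bash
cat > h.py <<'E'
import numpy as np,cv2,pickle
from scipy.spatial.transform import Rotation as R
np.set_printoptions(precision=4,suppress=True)
def ray(p,uv):
    E=p["extrinsics"];d=np.array([(uv[0]-p["cx"])/p["fx"],-(uv[1]-p["cy"])/p["fy"],-1.])
    o=-E[:3,:3].T@E[:3,3];return o,E[:3,:3].T@d
def proj(p,X):
    c=p["extrinsics"][:3,:3]@X+p["extrinsics"][:3,3];return np.array([p["cx"]-p["fx"]*c[0]/c[2],p["cy"]+p["fy"]*c[1]/c[2]])
def plane(p,uv,z):
    o,d=ray(p,uv);return o+d*(z-o[2])/d[2]
def tri(obs):
    A=np.zeros((3,3));b=np.zeros(3)
    for p,uv in obs:
        o,d=ray(p,uv);d=d/np.linalg.norm(d);M=np.eye(3)-np.outer(d,d);A+=M;b+=M@o
    X=np.linalg.solve(A,b);return X,[proj(p,X)-uv for p,uv in obs]
E
python3 - <<'E'
from h import *
d=pickle.load(open("d0.pkl","rb"))
t=d["top"][0][:,:,::-1];s=d["scene"][0][:,:,::-1]
c=lambda im,x,y,w,h,k:cv2.resize(im[y:y+h,x:x+w],(w*k,h*k),interpolation=cv2.INTER_CUBIC)
A=np.hstack([c(t,195,185,80,75,5),c(s,195,172,80,75,5)])[:, :800]
B=np.hstack([c(t,312,180,170,110,2),c(s,285,225,185,170,2)[:220]][:1]+[np.zeros((220,460,3),np.uint8)])
cv2.imwrite("pics/c1.png",A)
cv2.imwrite("pics/c2.png",np.vstack([c(t,315,190,160,90,5)[:, :800]]))
cv2.imwrite("pics/c3.png",c(s,280,225,200,145,4))
E
```

```text
(no output)
```

View pics/c1.png

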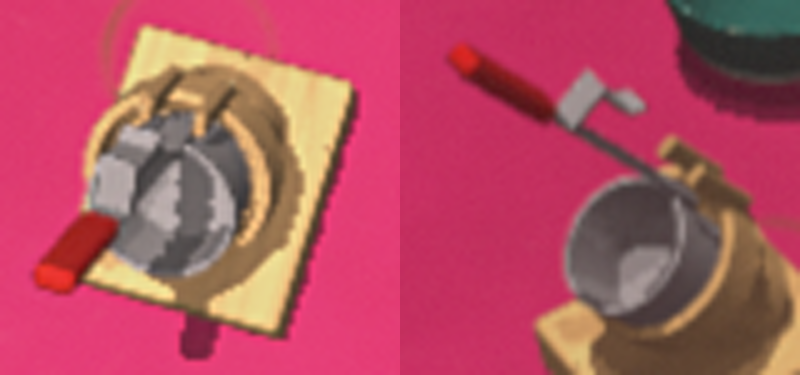

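View pics/c2.png

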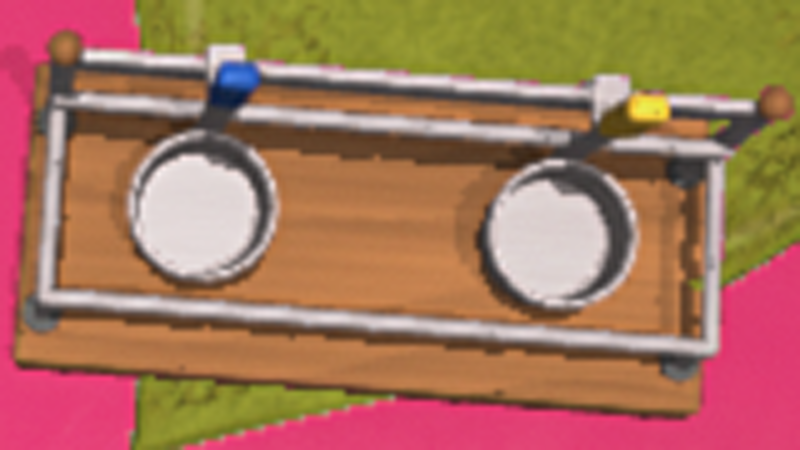

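View pics/c3.png

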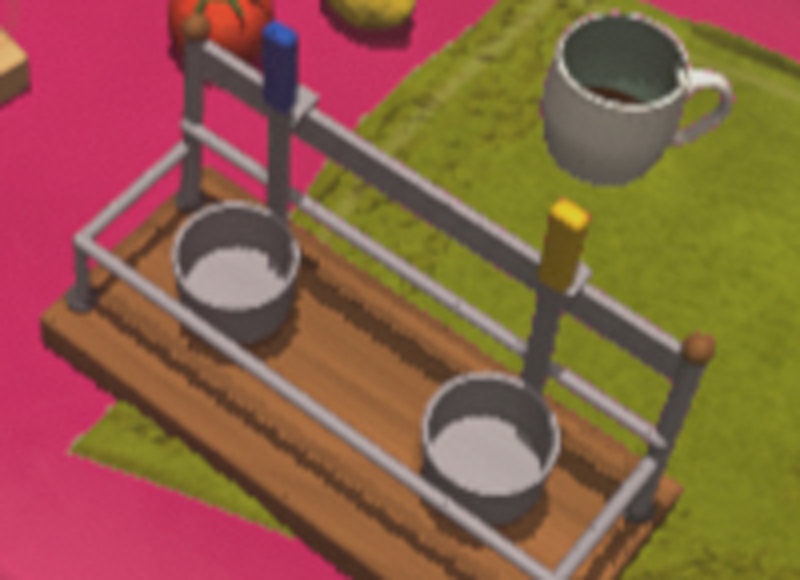

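The crops show the red grip with its end face at (55,276) and its base at (103,222) in the top crop, and (463,60) and (553,110) in the scene crop. The rack's post balls are at (65,46)/(777,102) top and (196,25)/(699,348) scene. Now triangulating.

Run:
```python
from h import *
d=pickle.load(open("d0.pkl","rb"));T=d["top"][1];S=d["scene"][1]
f=lambda x,y,k:lambda u,v:np.array([x+(u+.5)/k-.5,y+(v+.5)/k-.5])
t1=f(195,185,5);s1=lambda u,v:f(195,172,5)(u-400,v);t2=f(315,190,5);s2=f(280,225,4)
def P(n,a,b):
    X,r=tri([(T,a),(S,b)]);print(n,X,np.round(r,1).tolist());return X
L=P("ballL",t2(65,46),s2(196,25));Rr=P("ballR",t2(777,102),s2(699,348))
e=(L-Rr)[:2];print("len",np.linalg.norm(e),"yaw",np.arctan2(-e[0],e[1]),"mid",(L+Rr)/2)
gl=P("guardL",t2(42,298),s2(82,239));gr=P("guardR",t2(712,348),s2(560,577))
b=P("blue top",t2(240,72),s2(281,33));y=P("yel top",t2(652,108),s2(570,213))
P("bluecup",t2(204,206),s2(237,258));P("yelcup",t2(561,234),s2(491,431))
a=P("redtop",t1(55,276),s1(463,60));c=P("redbase",t1(106,222),s1(553,112))
z=a-c;print("grip len",np.linalg.norm(z),z/np.linalg.norm(z),"mid",(a+c)/2,"tilt",np.degrees(np.arccos(z[2]/np.linalg.norm(z))),"az",np.arctan2(-z[1],-z[0]))
q=[plane(T,t1(*v),.032) for v in [(145,28),(355,92),(282,335)]];print(q)
for i,j in((0,1),(1,2)):
    v=q[i]-q[j];print(np.linalg.norm(v),np.arctan2(v[1],v[0]))
m=(q[0]+q[2])/2;print("block ctr",m)
# red mask centroid/PCA
for n,(x0,y0,x1,y1) in(("top",(195,220,225,250)),("scene",(195,172,235,200))):
    im=d[n][0][y0:y1,x0:x1].astype(int);mk=(im[...,0]>110)&(im[...,2]<60)&(im[...,1]<70)
    ys,xs=np.nonzero(mk);print(n,len(xs),xs.mean()+x0,ys.mean()+y0,xs.min()+x0,xs.max()+x0,ys.min()+y0,ys.max()+y0)
```

```text
ballL [ 0.5912 -0.0321  0.1849] [[-0.2, 0.2], [0.2, -0.1]]
ballR [ 0.5606 -0.3407  0.1831] [[-0.3, 0.3], [0.5, -0.1]]
len 0.3101738349422202 yaw -0.09882063344814238 mid [ 0.5759 -0.1864  0.184 ]
guardL [ 0.496  -0.0225  0.0885] [[0.2, -0.2], [-0.3, 0.1]]
guardR [ 0.4657 -0.3314  0.0932] [[0.3, -0.3], [-0.5, 0.1]]
blue top [ 0.5635 -0.1008  0.2469] [[-0.3, 0.3], [0.5, -0.1]]
yel top [ 0.545  -0.2688  0.249 ] [[-0.2, 0.2], [0.4, -0.1]]
bluecup [ 0.5375 -0.0987  0.0859] [[-0.1, 0.1], [0.1, -0.0]]
yelcup [ 0.5207 -0.265   0.0886] [[0.1, -0.1], [-0.1, 0.0]]
redtop [0.4931 0.2139 0.2634] [[-0.3, 0.4], [0.5, -0.1]]
redbase [0.5243 0.2018 0.216 ] [[0.1, -0.1], [-0.1, 0.0]]
grip len 0.05801702880768943 [-0.5391  0.2072  0.8164] mid [0.5087 0.2079 0.2397] tilt 35.275781171925594 az -0.3669192875390002
[array([0.6553, 0.2176, 0.032 ]), array([0.621 , 0.1147, 0.032 ]), array([0.5015, 0.1503, 0.032 ])]
0.10848316768772873 1.2493113371156181
0.12470803104553681 -0.2892746041004281
block ctr [0.5784 0.1839 0.032 ]
top 137 209.36496350364965 235.20437956204378 202 218 228 243
scene 79 213.54430379746836 186.79746835443038 205 225 181 196
```

```bash
cat >> h.py <<'E'
yaw=-.32;t35=np.radians(35)
zd=np.array([-np.sin(t35)*np.cos(yaw),-np.sin(t35)*np.sin(yaw),np.cos(t35)])
yd=np.array([-np.sin(yaw),np.cos(yaw),0]);xd=np.cross(yd,zd)
grip0=np.array([.5087,.2079,.2397])
def toolR(y,z): return np.c_[np.cross(y,z),y,z]
def rel(pos,Rm,s=None):
    from workcell import arm, cam, status, job
    s=s or status.state();R0=R.from_rotvec(s["ee_rot"]).as_matrix()
    print("now",s["eef_pos"],"rel",R0.T@(pos-s["eef_pos"]),R.from_matrix(R0.T@Rm).as_rotvec())
E
python3 - <<'E'
from h import *
Rg=toolR(yd,-zd)
rel(grip0+zd*.10,Rg); rel(grip0-zd*.019,Rg)
E
```

```text
now [0.1671 0.6017 0.2307] rel [-0.3772 -0.2854 -0.0905] [ 0.0137 -0.6106  0.0482]
now [0.1671 0.6017 0.2307] rel [-0.4454 -0.2887  0.007 ] [ 0.0137 -0.6106  0.0482]
```

```bash
python3 jog.py '-0.03 -0.03 -0.02 0 0 0;-0.06 -0.05 -0.04 0 -0.1 0;-0.09 -0.07 -0.06 0 -0.2 0;-0.12 -0.09 -0.07 0 -0.3 0;-0.15 -0.11 -0.08 0 -0.4 0;-0.18 -0.13 -0.09 0 -0.5 0.02;-0.21 -0.15 -0.09 0.01 -0.6 0.04;-0.23 -0.17 -0.09 0.01 -0.61 0.05' 1.0 60
python3 - <<'E'
from h import *
rel(grip0+zd*.10,toolR(yd,-zd))
E
```

```text
time_s: 0.82
eef_pos: [0.342, 0.3772, 0.3204]
ee_rot: [0.4, 2.502, -0.121]
force: [0.0, 0.3, -1.2]
opening: 1.001
grip_force: 0.0
now [0.342  0.3772 0.3204] rel [-0.1267 -0.1088  0.087 ] [0.0056 0.0017 0.001 ]
```

```bash
python3 jog.py '-0.03 -0.02 0.02 0 0 0;-0.05 -0.045 0.035 0 0 0;-0.08 -0.07 0.05 0 0 0;-0.10 -0.09 0.07 0 0 0;-0.127 -0.109 0.087 0.005 0 0;-0.127 -0.109 0.087 0.005 0 0;-0.127 -0.109 0.087 0.005 0 0'
python3 - <<'E'
from h import *
from workcell import arm, cam, status, job
import time
s=status.state();im=cam.get_image("wrist");p=cam.camera_params("wrist")
Rt=R.from_rotvec(s["ee_rot"]).as_matrix();M=np.eye(4);M[:3,:3]=Rt;M[:3,3]=s["eef_pos"]
p["extrinsics"]=np.linalg.inv(M@p["T_tool_cam"]);pickle.dump((s,im,p),open("w1.pkl","wb"))
cv2.imwrite("pics/w1.png",im[:,:,::-1])
print(proj(p,grip0+zd*.03),proj(p,grip0-zd*.03))
rel(grip0+zd*.10,toolR(yd,-zd),s)
E
```

```text
time_s: 1.4
eef_pos: [0.4558, 0.2225, 0.3223]
ee_rot: [0.416, 2.502, -0.129]
force: [-0.7, 0.6, -1.0]
opening: 1.0
grip_force: 0.0
[338.2147 253.4194] [337.3074 230.0084]
now [0.4558 0.2225 0.3223] rel [ 0.0025  0.0028 -0.0009] [-0.004  -0.0006 -0.0079]
```

View pics/w1.png

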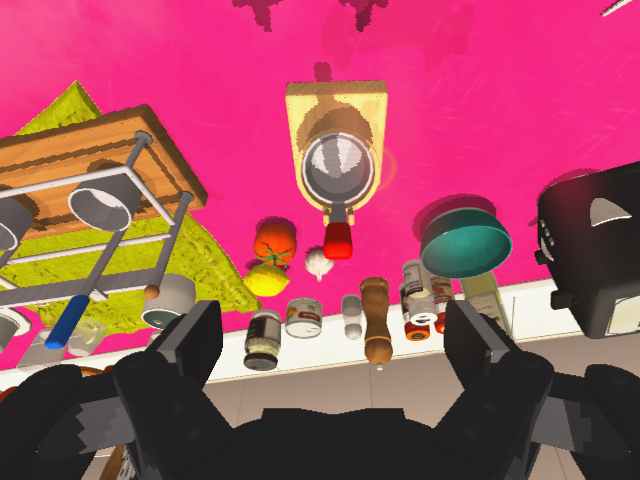

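The red grip end face is around (338,247), 28 px wide, only a few px off my prediction (338,253); its yaw lines up. I'll refine this with a mask.

Run:
```python
from h import *
s,im,p=pickle.load(open("w1.pkl","rb"))
x0,y0=300,205;c=im[y0:270,x0:375].astype(int)
mk=(c[...,0]>110)&(c[...,2]<75)&(c[...,1]<75)
n,l,st,ce=cv2.connectedComponentsWithStats(mk.astype(np.uint8));k=1+st[1:,4].argmax();print(st[k]+[x0,y0,0,0,0],ce[k]+[x0,y0])
for r in range(st[k][1],st[k][1]+st[k][3],3):
    q=np.nonzero(l[r]==k)[0];print(r+y0,q.min()+x0,q.max()+x0,c[r,int(q.mean())])
for X in ((37,9,200),(37,-9,200),(31,0,200),(43,0,200),(31,0,140)):
    print(X,proj(p,grip0+xd*(X[0]-37)/1e3+yd*X[1]/1e3+zd*(X[2]-170)/1e3))
```

```text
[ 307  222   46   38 1037] [336.4262 241.7927]
222 339 346 [114  30  26]
225 328 349 [115  20  14]
228 326 349 [117  18  14]
231 326 350 [116  22  14]
234 325 350 [117  21  15]
237 325 351 [117  19  15]
240 324 351 [116  20  15]
243 324 351 [185  12  10]
246 317 352 [234  12  10]
249 310 352 [246  26  10]
252 307 352 [247  36  10]
255 325 351 [247  50  10]
258 327 348 [247  10  10]
(37, 9, 200) [353.3098 253.332 ]
(37, -9, 200) [323.1251 253.5068]
(31, 0, 200) [338.1842 243.7272]
(43, 0, 200) [338.2448 262.9734]
(31, 0, 140) [337.278  222.2004]
```

Run:
```python
from h import *
rel(grip0-zd*.019-xd*.0015,toolR(yd,-zd))
```

```text
now [0.4551 0.2248 0.3221] rel [0.0026 0.0009 0.1187] [-0.0009 -0.0013 -0.0049]
```

```bash
python3 jog.py '0.002 0.001 0.03 0 0 -0.004;0.003 0.001 0.06 0 0 -0.004;0.003 0.001 0.09 0 0 -0.004;0.003 0.001 0.11 0 0 -0.004;0.003 0.001 0.118 0 0 -0.004;0.003 0.001 0.118 0 0 -0.004;0.003 0.001 0.118 0 0 -0.004' 1.0 60; python3 jog.py '0 0 0 0 0 0;0 0 0 0 0 0;0 0 0 0 0 0;0 0 0 0 0 0;0 0 0 0 0 0;0 0 0 0 0 0' 0.0 60;  python3 - <<'E'
from h import *
rel(grip0-zd*.019-xd*.0015,toolR(yd,-zd))
E
```

```text
time_s: 2.03
eef_pos: [0.5166, 0.2071, 0.2231]
ee_rot: [0.4, 2.506, -0.128]
force: [0.3, 0.0, 0.4]
opening: 1.001
grip_force: 0.0
time_s: 2.53
eef_pos: [0.5173, 0.2059, 0.2243]
ee_rot: [0.404, 2.504, -0.127]
force: [-2.8, 1.1, 5.5]
opening: 0.2
grip_force: 58.2
now [0.5173 0.2059 0.2243] rel [-0.0001 -0.0008  0.0013] [ 0.0006 -0.0005  0.0002]
```

```bash
python3 jog.py '0 0 -0.01 0 0 0;0 0 -0.025 0 0 0;0 0 -0.045 0 0 0;0 0 -0.07 0 0 0;0 0 -0.10 0 0 0;0 0 -0.12 0 0 0;0 0 -0.12 0 0 0;0 0 -0.12 0 0 0'
python3 - <<'E'
from h import *
from workcell import arm, cam, status, job
s=status.state();im=cam.get_image("scene");cv2.imwrite("pics/s2.png",cv2.resize(im[120:360,120:440,::-1],(800,600)))
# target: above rack, upright, grasp centre over the rail middle
ry=-.099;e=np.array([-np.sin(ry),np.cos(ry),0]);
rel(np.array([.5,.0,.40]),toolR(e,np.array([0,0,-1.])),s)
E
```

```text
time_s: 3.2
eef_pos: [0.4519, 0.2275, 0.3225]
ee_rot: [0.404, 2.504, -0.125]
force: [0.9, -0.1, -1.1]
opening: 0.202
grip_force: 58.8
now [0.4519 0.2275 0.3225] rel [-0.1406 -0.2008  0.0033] [-0.0658  0.6075 -0.214 ]
```

View pics/s2.png

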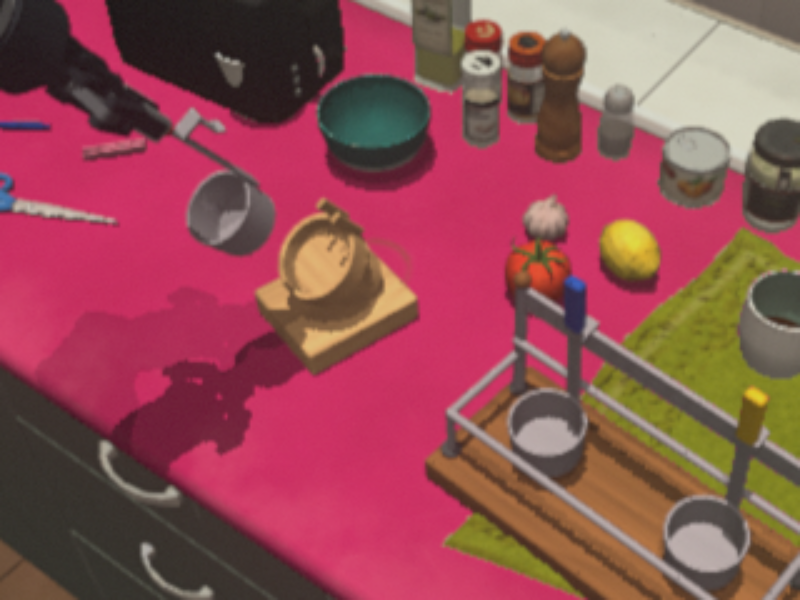

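Dipper is held and clear of the block (cup at about (230,215) in the crop). Now lift it, turn it upright and carry it over.

```bash
cat >> h.py <<'E'
ry=-.099;ey=np.array([-np.sin(ry),np.cos(ry),0]);ex=np.array([ey[1],-ey[0],0])
mid=np.array([.5759,-.1864,.175]);Rup=toolR(ey,np.array([0,0,-1.]))
E
python3 - <<'E'
from h import *
rel(np.array([.45,.12,.44]),Rup)
E
```

```text
now [0.452  0.2267 0.3218] rel [-0.0937 -0.102  -0.0787] [-0.0683  0.6072 -0.2143]
```

```bash
python3 jog.py '-0.015 -0.01 -0.015 0 0 0;-0.03 -0.03 -0.03 -0.01 0.1 -0.035;-0.05 -0.045 -0.04 -0.02 0.2 -0.07;-0.065 -0.06 -0.055 -0.03 0.3 -0.105;-0.08 -0.08 -0.07 -0.045 0.4 -0.14;-0.094 -0.10 -0.079 -0.055 0.5 -0.175;-0.094 -0.102 -0.079 -0.068 0.607 -0.214;-0.094 -0.102 -0.079 -0.068 0.607 -0.214'
python3 - <<'E'
from h import *
rel(np.append((mid-ex*.0155)[:2],.44),Rup)
E
```

```text
time_s: 3.92
eef_pos: [0.4501, 0.1177, 0.4399]
ee_rot: [0.25, 2.981, -0.068]
force: [0.0, -0.4, -1.2]
opening: 0.204
grip_force: 58.7
now [0.4501 0.1177 0.4399] rel [-0.1567 -0.2794  0.0333] [-0.0377  0.1519 -0.0684]
```

```bash
python3 jog.py '0 -0.03 0 -0.02 0.08 -0.03;-0.02 -0.065 0.005 -0.038 0.152 -0.068;-0.04 -0.10 0.01 -0.038 0.152 -0.068;-0.065 -0.135 0.015 -0.038 0.152 -0.068;-0.09 -0.17 0.02 -0.038 0.152 -0.068;-0.115 -0.205 0.025 -0.038 0.152 -0.068;-0.135 -0.24 0.03 -0.038 0.152 -0.068;-0.157 -0.279 0.033 -0.038 0.152 -0.068'; python3 jog.py '0 0 0 0 0 0;0 0 0 0 0 0;0 0 0 0 0 0'
python3 - <<'E'
from h import *
rel(np.append((mid-ex*.0155)[:2],.44),Rup)
E
```

```text
time_s: 4.58
eef_pos: [0.5583, -0.1764, 0.437]
ee_rot: [-0.158, -3.136, 0.002]
force: [1.2, 0.5, -0.9]
opening: 0.204
grip_force: 58.8
time_s: 4.83
eef_pos: [0.5578, -0.1737, 0.4377]
ee_rot: [-0.157, -3.137, -0.0]
force: [-0.7, 0.2, -0.3]
opening: 0.199
grip_force: 59.0
now [ 0.5578 -0.1737  0.4377] rel [-0.0038 -0.0109 -0.0023] [ 0.     -0.0007 -0.0013]
```

```bash
python3 jog.py '-0.004 -0.011 0 0 0 0;-0.004 -0.011 0.03 0 0 0;-0.004 -0.011 0.065 0 0 0;-0.004 -0.011 0.10 0 0 0;-0.004 -0.011 0.135 0 0 0;-0.004 -0.011 0.165 0 0 0;-0.004 -0.011 0.177 0 0 0;-0.004 -0.011 0.177 0 0 0'; python3 jog.py '0 0 0 0 0 0;0 0 0 0 0 0;0 0 0 0 0 0';python3 - <<'E'
from h import *
from workcell import arm, cam, status, job
s=status.state();d={"s":s}
for n in("scene","top","wrist"):d[n]=(cam.get_image(n),cam.camera_params(n))
pickle.dump(d,open("d3.pkl","wb"))
rel(np.append((mid-ex*.0155)[:2],.26),Rup,s)
c=lambda im,x,y,w,h,k:cv2.resize(im[y:y+h,x:x+w,::-1],(w*k,h*k),interpolation=cv2.INTER_CUBIC)
cv2.imwrite("pics/r3.png",np.hstack([c(d["top"][0],350,170,80,100,5),c(d["scene"][0],340,215,80,100,5)]))
E
```

```text
time_s: 5.5
eef_pos: [0.5596, -0.1827, 0.2592]
ee_rot: [-0.151, -3.134, -0.003]
force: [-0.7, 0.0, -0.5]
opening: 0.2
grip_force: 59.1
time_s: 5.75
eef_pos: [0.563, -0.1846, 0.2646]
ee_rot: [0.153, 3.131, -0.001]
force: [0.3, -0.4, -0.9]
opening: 0.206
grip_force: 59.1
now [ 0.563  -0.1846  0.2646] rel [ 0.0025 -0.0005  0.0045] [-0.0004  0.0069  0.0014]
```

View pics/r3.png

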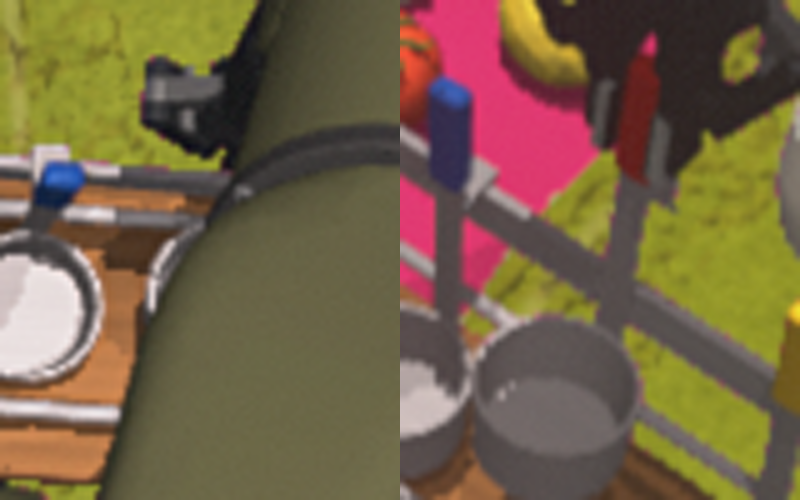

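Top view: the arm occludes the dipper. Scene crop: red grip base at (632,178), shank bottom at (608,330), cup rim ellipse 474–638 × 317–432. I'll compare those with the prediction.

Run:
```python
from h import *
d=pickle.load(open("d3.pkl","rb"));s=d["s"];S=d["scene"][1]
Rt=R.from_rotvec(s["ee_rot"]).as_matrix()
# dipper pose in tool from grasp state
g_eef=np.array([.5173,.2059,.2243]);Rg=R.from_rotvec([.404,2.504,-.127]).as_matrix()
g=grip0-xd*.0015
D=np.c_[xd,yd,zd];o=g-D@[.037,0,.170]
print("origin0",o,"z of hook etc")
Rd=Rt@Rg.T@D;od=s["eef_pos"]+Rt@Rg.T@(o-g_eef)
hk=od+Rd@[.0475,0,.125];print("zaxis in rack",ex@Rd[:,2],ey@Rd[:,2],"yaw err",ex@Rd[:,1],"hook rack",ex@(hk-mid),ey@(hk-mid),hk[2]-.175)
C=lambda uv:((uv-[340,215]+.5)*5-.5+[400,0]).round(1)
for X in((37,0,200),(37,0,140),(37,7,130),(37,-7,130),(37,0,60),(35,0,42),(-35,0,42),(0,35,42),(0,-35,42),(0,0,42)):
    print(X,C(proj(S,od+Rd@np.array(X)/1e3)))
im=d["scene"][0]
cv2.imwrite("pics/r4.png",cv2.resize(im[225:305,350:410,::-1],(600,800)[:1]+(600,),interpolation=cv2.INTER_NEAREST))
# shank edges per row: grey-level profile
for r in (253,256,260,264): print(r,[int(v) for v in im[r,455-350+350-0-0-0-0-0-0-0-0-0-0-0-70:400,1]] if 0 else im[r,376:396].astype(int).sum(1)//3)
```

```text
origin0 [0.5713 0.1871 0.0784] z of hook etc
zaxis in rack -0.0076807606931098725 0.0005757068643117738 yaw err -0.0014092626587514662 hook rack -0.0021686699546823057 -0.00032956871278954925 0.06229336631606491
(37, 0, 200) [659.3  70.5]
(37, 0, 140) [641.3 177.7]
(37, 7, 130) [623.6 185.4]
(37, -7, 130) [653.4 203.8]
(37, 0, 60) [619.9 305.5]
(35, 0, 42) [612.5 335.1]
(-35, 0, 42) [507.9 442.8]
(0, 35, 42) [492.4 341.9]
(0, -35, 42) [632.  435.5]
(0, 0, 42) [561.1 388. ]
253 [ 97  86  85 100 104 107 109  88  75  74  75  75  76  77  77  77  74  72
  80 104]
256 [ 99 106 109 116 122 122 120  81  76  80  77  74  77  94 110 107 100  94
  83 100]
260 [119 126 129 129 129 118  87  81  80  78  76  76  89 112 107 105 102  98
  94 104]
264 [ 94 110 102 103 104  91  79  80  79  79  80  94 111 114 108 107 106 104
 107 109]
```

Run:
```python
from h import *
d=pickle.load(open("d3.pkl","rb"));s=d["s"];im,p=d["wrist"]
M=np.eye(4);M[:3,:3]=R.from_rotvec(s["ee_rot"]).as_matrix();M[:3,3]=s["eef_pos"]
p["extrinsics"]=np.linalg.inv(M@p["T_tool_cam"])
for y in(-.12,-.06,-.03,.03,.06,.12):
    print(y,[proj(p,mid+ey*y+ex*x).round(1).tolist() for x in(-.003,.003)])
cv2.imwrite("pics/w3.png",im[:,:,::-1])
```

```text
-0.12 [[149.9, 261.3], [151.1, 269.9]]
-0.06 [[241.1, 261.5], [241.7, 270.1]]
-0.03 [[286.8, 261.7], [287.0, 270.3]]
0.03 [[377.9, 261.9], [377.6, 270.5]]
0.06 [[423.5, 262.0], [422.9, 270.6]]
0.12 [[514.7, 262.3], [513.4, 270.9]]
```

View pics/w3.png

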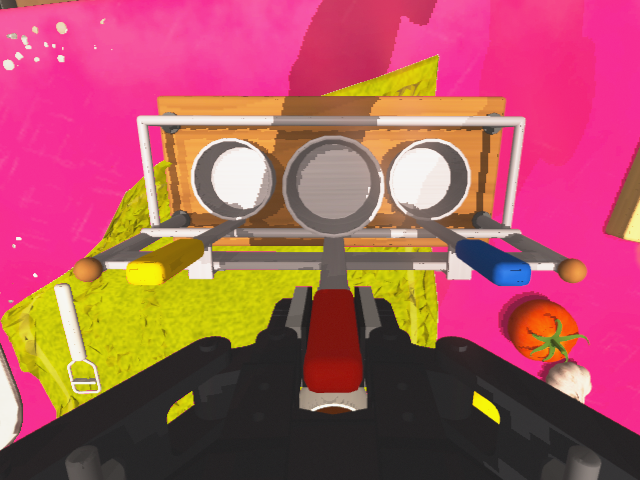

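The wrist view shows the dipper centred between its neighbours (cups at x=232, 335 and 430), with the rail as a strip at rows 250–272. Now measuring the rail rows and the held shank.

Run:
```python
from h import *
d=pickle.load(open("d3.pkl","rb"));s=d["s"];im,p=d["wrist"]
for c in(225,245,270,290,375,400,430):print(c,im[246:278,c-2:c+3].mean((1,2)).astype(int))
M=np.eye(4);M[:3,:3]=R.from_rotvec(s["ee_rot"]).as_matrix();M[:3,3]=s["eef_pos"];p["extrinsics"]=np.linalg.inv(M@p["T_tool_cam"])
Rg=R.from_rotvec([.404,2.504,-.127]).as_matrix();D=np.c_[xd,yd,zd];o=grip0-xd*.0015-D@[.037,0,.170]
Rd=M[:3,:3]@Rg.T@D;od=s["eef_pos"]+M[:3,:3]@Rg.T@(o-np.array([.5173,.2059,.2243]))
q=np.array([proj(p,od+Rd@np.array([.035*np.cos(a),.035*np.sin(a),.042])) for a in np.linspace(0,6.28,60)])
print("rim bbox",q.min(0),q.max(0))
for r in(180,186):print(r,im[r,278:296].mean(1).astype(int),im[r,376:392].mean(1).astype(int))
print(im[130:146,333].mean(1).astype(int),im[228:240,333].mean(1).astype(int))
```

```text
225 [131 134 136 136 138 125  92  90  89  89  89  90  90  88  90  92 125 130
 131 147 146 145 142 124 132 129 131 133 136 134 131 130]
245 [130 132 135 136 138 140 100  97  96  97  98  99  99  96  99 104 141 148
 149 148 147 146 143 138 131 139 141 141 140 139 139 137]
270 [128 131 133 137 140 142 102  98  97  98  98  99  99  97  99  94 141 148
 150 148 149 148 146 139 136 136 135 132 130 128 128 127]
290 [131 135 137 137 136 134 103  99  97  99  99 100 100  97  99 104 140 148
 150 148 150 149 147 128 139 138 137 137 138 139 140 138]
375 [110 131 132 132 132 133 100  90  90  90  89  90  89  90  89  90 103 108
 110 110 110 110 111 103 130 134 133 122 126 130 136 138]
400 [116 131 137 136 136 136 104  97  96  93  92  92  92  93  92  91 105 109
 111 111 111 111 112 105 136 137 136 135 136 137 138 137]
430 [126 135 144 138 138 129 106 101 101 101 101 102 101 103 103 100 164 199
 218 219 219 218 218 202 138 123 125 127 130 130 130 129]
rim bbox [280.2992 133.8304] [383.4969 237.3962]
180 [ 72  73  71  71 108 144 152 150 117  89  83  82  82  81  82  83  83  82] [116 117 116 126 156 235 241 218 150 121 116 116 116 174 241 243]
186 [ 72  72  71  71 111 146 155 153 110  84  82  84  83  83  84  83  84  82] [115 116 115 114 218 242 242 237 177 125 117 115 116 142 238 243]
[ 80  77  76  76  80 105 168 161 151 121  88  86  85  84 148 121] [101 101 102 101 104 100 150 162 149 137  98  94]
```

```bash
python3 jog.py '0.002 0 0.005 0 0 0;0.002 0 0.01 0 0 0;0.002 0 0.015 0 0 0;0.002 0 0.02 0 0 0;0.002 0 0.02 0 0 0;0.002 0 0.02 0 0 0'
cat > look.py <<'E'
from h import *
from workcell import arm, cam, status, job
import sys
s=status.state();im=cam.get_image("wrist");p=cam.camera_params("wrist")
cv2.imwrite(f"pics/{sys.argv[1]}.png",im[:,:,::-1])
M=np.eye(4);M[:3,:3]=R.from_rotvec(s["ee_rot"]).as_matrix();M[:3,3]=s["eef_pos"];p["extrinsics"]=np.linalg.inv(M@p["T_tool_cam"])
Rg=R.from_rotvec([.404,2.504,-.127]).as_matrix();D=np.c_[xd,yd,zd];o=grip0-xd*.0015-D@[.037,0,.170]
Rd=M[:3,:3]@Rg.T@D;od=s["eef_pos"]+M[:3,:3]@Rg.T@(o-np.array([.5173,.2059,.2243]))
hk=od+Rd@[.0475,0,.125];v=hk-mid
print("t",s["time_s"],"hook in rack",np.array([ex@v,ey@v,v[2]]),"zaxis",ex@Rd[:,2],ey@Rd[:,2],"F",s["force"],s["moment"],"grip",s["grip_force"],s["opening"])
E
python3 look.py w4
```

```text
time_s: 6.4
eef_pos: [0.5596, -0.1839, 0.2422]
ee_rot: [0.154, 3.136, 0.001]
force: [0.1, 1.1, -0.9]
opening: 0.2
grip_force: 59.1
t 6.4 hook in rack [-0.0057  0.0001  0.0399] zaxis -0.0029142681006912507 -0.00044064341900308825 F [ 0.1182  1.0862 -0.9394] [-0.0329 -0.0374  0.023 ] grip 59.089327454566956 0.19954569504554245
```

```bash
python3 jog.py '-0.001 0 0.004 0 0 0;-0.001 0 0.008 0 0 0;-0.001 0 0.012 0 0 0;-0.001 0 0.016 0 0 0;-0.001 0 0.016 0 0 0;-0.001 0 0.016 0 0 0'; python3 look.py w5
```

```text
time_s: 6.95
eef_pos: [0.5607, -0.1841, 0.2264]
ee_rot: [0.154, 3.135, 0.001]
force: [-0.7, 0.2, -0.4]
opening: 0.2
grip_force: 59.1
t 6.95 hook in rack [-0.0046  0.      0.0241] zaxis -0.0033091736901548806 -0.0003413000832686385 F [-0.7006  0.2215 -0.4151] [-0.0047 -0.035   0.017 ] grip 59.096333384513855 0.1999157056743604
```

```bash
python3 jog.py '0 0 0.004 0 0 0;0 0 0.008 0 0 0;0 0 0.012 0 0 0;0 0 0.016 0 0 0;0 0 0.016 0 0 0;0 0 0.016 0 0 0'; python3 look.py w6
```

```text
time_s: 7.5
eef_pos: [0.5608, -0.1841, 0.2104]
ee_rot: [0.154, 3.135, 0.001]
force: [0.2, -1.2, -1.2]
opening: 0.201
grip_force: 59.1
t 7.5 hook in rack [-0.0046  0.      0.0081] zaxis -0.0032952718450671875 -0.0003446907709160965 F [ 0.2334 -1.2104 -1.2185] [-0.0091 -0.0231  0.0573] grip 59.095280170440674 0.2011466047961615
```

No contact forces so far. I'll ease down to the seat in small steps and watch the force.

```bash
python3 jog.py '0 0 0.003 0 0 0;0 0 0.005 0 0 0;0 0 0.007 0 0 0;0 0 0.007 0 0 0;0 0 0.007 0 0 0'; python3 look.py w7
```

```text
time_s: 7.97
eef_pos: [0.5609, -0.1841, 0.2037]
ee_rot: [0.153, 3.135, 0.0]
force: [0.6, -0.2, -1.4]
opening: 0.205
grip_force: 59.1
t 7.9667 hook in rack [-0.0044  0.      0.0014] zaxis -0.003834636506223462 -0.0002754218398088549 F [ 0.6131 -0.1663 -1.3716] [ 0.0502 -0.0254  0.0023] grip 59.10095572471619 0.20468971658885662
```

```bash
python3 jog.py '0 0 0.002 0 0 0;0 0 0.002 0 0 0;0 0 0.002 0 0 0'; python3 jog.py '0 0 0.002 0 0 0;0 0 0.002 0 0 0;0 0 0.002 0 0 0';python3 look.py w8
```

```text
time_s: 8.27
eef_pos: [0.561, -0.1841, 0.2018]
ee_rot: [0.154, 3.135, 0.0]
force: [0.5, -0.6, -1.1]
opening: 0.201
grip_force: 59.2
time_s: 8.52
eef_pos: [0.5611, -0.1842, 0.2015]
ee_rot: [0.154, 3.133, 0.001]
force: [-3.1, 1.5, 10.5]
opening: 0.201
grip_force: 60.8
t 8.5167 hook in rack [-0.0042 -0.     -0.0008] zaxis -0.005181614591731347 -0.000527242914516296 F [-3.1477  1.5194 10.5319] [0.2946 0.709  0.0351] grip 60.7538366317749 0.2009051993308429
```

The fingers feel a 10 N upward reaction at the expected seat height. I'll check it visually before letting go.

```bash
python3 jog.py '0 0 -0.001 0 0 0;0 0 -0.001 0 0 0'; python3 look.py w9
python3 - <<'E'
from h import *
from workcell import arm, cam, status, job
im=cam.get_image("scene");w=cv2.imread("pics/w9.png")
a=cv2.resize(im[225:325,340:420,::-1],(400,500),interpolation=cv2.INTER_CUBIC)
b=cv2.resize(w[120:370,210:410],(400,500),interpolation=cv2.INTER_CUBIC);cv2.imwrite("pics/x9.png",np.hstack([a,b]))
E
```

```text
time_s: 8.73
eef_pos: [0.5612, -0.1842, 0.2016]
ee_rot: [0.154, 3.134, 0.0]
force: [-1.6, 0.9, 6.1]
opening: 0.2
grip_force: 59.8
t 8.7333 hook in rack [-0.0041 -0.0001 -0.0007] zaxis -0.005024006935958627 -0.00019152309767810066 F [-1.6111  0.9009  6.0901] [0.2357 0.3028 0.0532] grip 59.83345806598663 0.20020271596990538
```

View pics/x9.png

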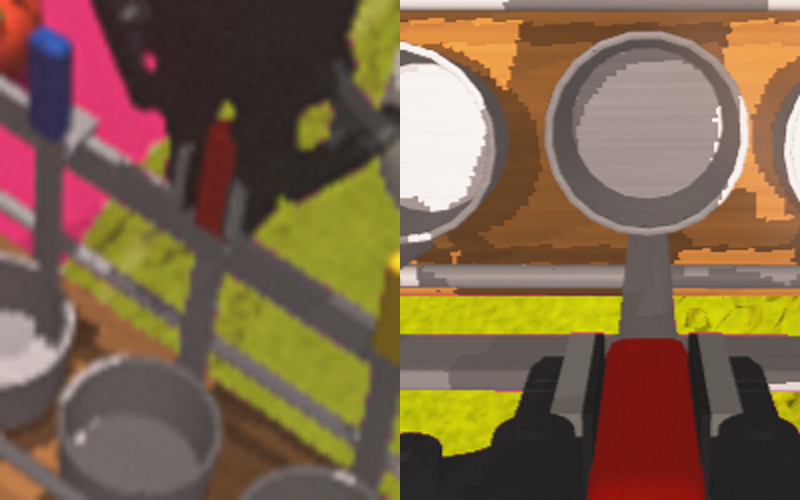

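The crop shows the red dipper at the same height as blue, with its grip base at the rail top (210,235) and its shank in front of the rail and lower bar. Both cups' gaps are clear, so I'll release and withdraw straight up.

```bash
python3 jog.py '0 0 0 0 0 0;0 0 0 0 0 0;0 0 0 0 0 0;0 0 0 0 0 0;0 0 0 0 0 0;0 0 0 0 0 0' 0.6 60; python3 jog.py '0 0 -0.01 0 0 0;0 0 -0.03 0 0 0;0 0 -0.05 0 0 0;0 0 -0.08 0 0 0;0 0 -0.11 0 0 0;0 0 -0.14 0 0 0;0 0 -0.17 0 0 0;0 0 -0.17 0 0 0'; python3 jog.py '0 0 0 0 0 0;0 0 0 0 0 0;0 0 0 0 0 0;0 0 0 0 0 0;0 0 0 0 0 0;0 0 0 0 0 0'; python3 look.py w10
python3 - <<'E'
from h import *
from workcell import arm, cam, status, job
# compare the three dippers in the wrist view: cup bounding and red-grip stationarity across two pictures
d=pickle.load(open("d0.pkl","rb"))["scene"][0];s0=status.state()
im=cam.get_image("scene")
for n,f in(("blue",lambda c:(c[...,2]>70)&(c[...,0]<70)&(c[...,1]<90)),("yellow",lambda c:(c[...,0]>120)&(c[...,1]>100)&(c[...,2]<60))):
    for g in(d,im):
        y0,x0=(225,340) if n=="blue" else (270,408)
        c=g[y0:y0+35,x0:x0+25].astype(int);ys,xs=np.nonzero(f(c));print(n,len(xs),xs.mean()+x0,ys.mean()+y0)
c=im[225:290,365:400].astype(int);ys,xs=np.nonzero((c[...,0]>85)&(c[...,1]<50)&(c[...,2]<50));print("red",len(xs),xs.min()+365,xs.max()+365,ys.min()+225,ys.max()+225)
S=cam.camera_params("scene")
b=mid-ex*(.004+.0105)
for h,l in((.075,.0037),(.015,.0007)):print("expect red axis",proj(S,b-ex*l+[0,0,h]))
E
```

```text
time_s: 9.33
eef_pos: [0.561, -0.1841, 0.2006]
ee_rot: [0.153, 3.135, 0.0]
force: [-0.2, 0.8, -0.8]
opening: 0.602
grip_force: 0.0
time_s: 10.0
eef_pos: [0.5633, -0.1857, 0.3781]
ee_rot: [0.154, 3.122, -0.005]
force: [0.7, -0.5, 1.3]
opening: 0.603
grip_force: 0.0
time_s: 10.5
eef_pos: [0.5602, -0.1841, 0.37]
ee_rot: [0.154, 3.136, 0.001]
force: [0.5, -0.7, 0.3]
opening: 0.599
grip_force: 0.0
t 10.5 hook in rack [-0.0052 -0.      0.1677] zaxis -0.0025443650718208134 -0.00042752964146287604 F [ 0.4895 -0.7063  0.3185] [-0.0142  0.0462  0.0117] grip 0.0 0.5990629508639252
blue 71 350.2676056338028 239.7887323943662
blue 148 349.3716216216216 241.70945945945945
yellow 416 420.03846153846155 281.1730769230769
yellow 461 420.2060737527115 281.6117136659436
red 175 365 386 230 273
expect red axis [385.9111 252.4429]
expect red axis [383.473  271.0523]
```

```bash
python3 jog.py '0 0 0 0 0 0;0 0 0 0 0 0;0 0 0 0 0 0;0 0 0 0 0 0;0 0 0 0 0 0;0 0 0 0 0 0;0 0 0 0 0 0;0 0 0 0 0 0' >/dev/null
python3 - <<'E'
from h import *
from workcell import arm, cam, status, job
for k in range(2):
    for n,r in(("scene",(240,290,375,400)),("wrist",(200,420,290,380))):
        im=cam.get_image(n)[r[0]:r[1],r[2]:r[3]].astype(int)
        ys,xs=np.nonzero((im[...,0]>70)&(im[...,1]<50)&(im[...,2]<50))
        P=np.c_[xs,ys];a=np.linalg.svd(P-P.mean(0),full_matrices=False)[2][0]
        print(n,len(xs),P.mean(0)+[r[2],r[0]],P.min(0)+[r[2],r[0]],P.max(0)+[r[2],r[0]],"axis",a)
s=status.state();p=cam.camera_params("wrist")
M=np.eye(4);M[:3,:3]=R.from_rotvec(s["ee_rot"]).as_matrix();M[:3,3]=s["eef_pos"];p["extrinsics"]=np.linalg.inv(M@p["T_tool_cam"])
b=mid-ex*.0145
for h,l in((.075,.0037),(.015,.0007)):print("expect wrist",proj(p,b-ex*l+[0,0,h]))
E
```

```text
scene 156 [382.0962 262.2628] [378 252] [386 273] axis [-0.061   0.9981]
wrist 944 [333.2934 286.9915] [314 210] [351 368] axis [-0.0091  1.    ]
scene 158 [382.1266 262.3861] [378 252] [386 273] axis [-0.0492  0.9988]
wrist 946 [333.2685 286.9387] [314 210] [351 414] axis [-0.0095  1.    ]
expect wrist [332.0132 232.1363]
expect wrist [332.0731 219.0533]
```

```bash
python3 -c "
from workcell import arm, cam, status, job
print(job.sign_off())"
```

```text
the job is handed in; nothing more can be done
None
```

The red dipper hangs still on the rail, midway between the blue and yellow dippers; neither neighbour moved noticeably in the scene camera. The job was handed in at about 11 s of the 45 s allowed; the sign-off returned no verdict.

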